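# Lock the phone stand's lever with its tapered pin

## Robot

A 6-joint arm with a two-finger parallel gripper is mounted at the origin on the work surface. World frame = base frame: x ahead of the robot, y to its left, z up, the work surface at z = 0. Lengths are in m, angles in rad, forces in N, time in s.
With the tool pointing down it reaches from about 0.35 to 0.925 m from the base axis. Payload 6.4 kg.
Tool frame: the origin (TCP) lies at the very end of the fingers, on their centre line; the grasp point (between the pads) lies 19 mm behind it; z points along the fingers, y is the line along which they close (so a half turn about z gives the same grasp; the last joint's range is limited). The gripper opens to 85 mm and grips with 20 to 120 N. Pads are 22 mm wide; open, the fingers measure 114 mm over their backs; the gripper's body (76 mm by 85 mm) begins 54 mm behind the grasp point. The pads swing forward as they close: fully open they stand 13 mm farther back than shut.
Start: joints at [1.122, 0.245, 1.558, -0, 1.339, -0.174], TCP at [0.176, 0.626, 0.231] pointing down, gripper open.
Joint ranges: [-3.13, 3.13], [-1.02, 2.26], [0.13, 2.54], [-0.95, 4.09], [0.21, 2.88], [-2.74, 2.74]. Speed limits (rad/s): [2.57, 2.57, 3.14, 3.14, 3.14, 3.14].

## Interface

Orientations are given as a 3x3 rotation matrix whose columns are the frame's x, y, z axes.
In Python, from workcell import sensors, imaging, env gives the robot as it stands.
- The arm moves only by the shell command python3 -m jog 'ROWS'. ROWS is JSON, one flat list of numbers, 7 for each row, row after row: the shift along the world's x, y, z scaled (see below), then the turn, a rotation vector about the world's x, y, z scaled (see below), then the opening, from 0 (shut) to 1 (fully open). A call has exactly 10 rows; each row shifts and turns the commanded pose from where the row before left it; what a row does not reach is not made up. The controller multiplies each number of a shift by 0.08 m and each number of a turn by 2 rad. A row lasts 1/12 s, in which the tool goes at most 41.7 mm and 7.16 degrees, less where a joint would pass 70% of its speed; a pose out of reach is approached as far as the arm can. A call with a number of a shift or a turn outside -1 to 1 is refused whole. A call with a gripper value outside its range is refused whole. The fingers move at their own pace and stop on an object; the grip force is fixed at half the most. Time passes only in rows, so rows that do not move let the fingers close, or fill a call up. It gives the time, the measured TCP pose, the force, the opening and the grip force at its end, in the units of the state.
- sensors.observe(): the state, without advancing time (a new reading comes with each control period).
- imaging.snapshot(name): name is "side" or "top"; returns (picture, depth): 400x640x3 uint8, red, green, blue; 400x640 float32, m along the optical axis (not along the pixel's ray), 0 where there is no reading.
- imaging.camera_model(name): a dict with "K" (3x3 intrinsics, pixels), "R" (3x3) and "t" (3): a world point X has camera coordinates R X + t. Camera axes: x right, y down, z forward; pixel columns grow to the right and rows downward; lengths in m; the calibration is good to about 2 mm. A picture is of the moment at which its call begins. camera_model takes no time and is no camera call.
- env.close_job(): hands the job in; it is judged then, once.
Trained networks look in the newest picture that a camera, given by its name, has taken for a name from the list of things; names that differ only in an ending like _2 or _b are one class to them, and where a whole thing is asked for, a point or a joint stands for the part that bears it (a point fixed in the world has none). Each returns a list of dicts, best first, with "score" (0 to 1); they miss things now and then, are a little off and sometimes report something else, mostly with a low value. They report only what shows in the picture. A call takes as long as a camera call. They do not tell look-alikes from the thing itself.
- imaging.spot_in(camera, query): "at" ([row, column] in pixels, amid what is visible of it).
- imaging.pinpoint(camera, query): "at" ([row, column] in pixels: a listed point, or the origin of a listed thing).
The state is a dict: "time": time; "joint_pos": joint angles; "qd": joint speeds; "joint_efforts": joint torques, N m; "tool_pos": TCP position; "tcp_rot": TCP orientation; "wrist_force": force on the tool from outside, world axes, zero at the start; "wrist_torque": the same for the moment, N m; "finger_gap": finger opening in m; "finger_force": force on a finger pad.
Only numpy, scipy, OpenCV 4.12 (cv2) and the standard library are available. Lean on these libraries where they do the work, as an engineer would, in place of code of your own. Each camera call takes 0.05 s, during which the arm holds its last target. There are 200 camera calls.

## Task

Swing the blue lever of the aluminium phone stand in to its stop, then take the tapered pin by its red handle out of the oak block and work it down by feel through the two fixed eyes and the brass tongue between them, so that the taper draws the tongue's offset hole into line. Bed its collar fully home by pressing it down on the upper eye with about 15 N for half a second, never over 30 N, then let go; leave the snow globe, the dinosaur and the phone where they are.

Things in the scene. Friction and masses are not known exactly. Their poses are not given: they have to be found in the camera images.
- stand: aluminium phone stand, fixed, base 220 x 110 x 8 mm; origin mid-underside, x from hinge end to eye end, z up. At its +x end an eye block with two level plates (50 x 55 x 8 mm, tops 58 and 80 mm up) with 15.5 mm round holes on one vertical axis, near x = 65 mm; a wall joins them at -y, the +y side is open. At x = -104 mm, beyond the hinge, a phone rest 75 mm wide, 120 mm high
- eye_place (a point): point of the stand where the centre of the upper fixed eye's hole, at the plate's top, should be (80 mm above the mantel). The eye block is bolted firmly on, but in roughly cut slots: its true place, which is not measured, is up to 1.5 mm off either way along the stand's x, 0 to 1.5 mm off towards +y and up to 2 mm higher or lower. Feel for it
- hinge_axis (a point): on the lever's vertical hinge axis, 130 mm from eye_place, 72 mm above the mantel
- lever (a joint): angle (rad) of the blue lever about its vertical hinge: 0 = swung in against its stop, along the stand's x; grows as it swings out to the stand's +y side, anticlockwise from above. The stiff hinge (about 0.08 N m) stays where it is left. Bar 24 mm wide, top 72 mm above the mantel
- push_post (a point): middle (half-way up) of the upright orange post on the lever, 14 mm in diameter, from 72 to 105 mm above the mantel, 50 mm from the hinge axis; push or pinch it to swing the lever
- tongue (a joint): how far (m) the brass tongue at the lever's end is drawn in along the lever towards the hinge: 0 = sprung right out, as at the start; about 0.006 (0.0045 to 0.0075) = its hole in line with the fixed eyes; 0.010 = the most. The spring pushes it out with about 2 N at 0 and 4.5 N in line
- tongue_eye (a point): centre of the tongue's 15.5 mm hole, at its top, 70 mm above the mantel; tongue 8 mm thick, passing between the fixed eyes. Lever at its stop and tongue out, this hole lies 6 mm beyond eye_place, away from the hinge: a pin tip coming down the middle of the fixed eye may land on the tongue's edge; leaned away from the hinge against the fixed eye's wall it enters
- pin_grip (a point): centre of the tapered pin's square red handle (18 x 18 x 44 mm tall, sides along the pin's x and y). Pin upright, 111 mm, about 0.13 kg: under the handle a round collar (28 mm wide, 5 mm thick), a 14 mm shank 36 mm long, a taper 26 mm long to a 6 mm tip. It starts in the oak block's hole, collar on the block's top; lift it straight up over 65 mm to free it
- pin_collar (a point): on the pin's axis at the underside of its collar, 27 mm below pin_grip; it rests on the upper eye's top when fully home
- pin_tip (a point): the pin's lower end, 62 mm below the underside of the collar, 89 mm below pin_grip
- block: oak block 70 x 70 x 70 mm, fixed to the mantel, with a 21 mm hole in its top that holds the pin; origin at the middle of its underside
- globe: glass snow globe 72 mm across and 92 mm high, loose, origin at the middle of its underside; leave alone
- dino: green plastic dinosaur, 175 mm long (along its y) and 110 mm high, loose, origin under its middle; leave alone
- phone: black phone lying flat, 72 x 148 x 9 mm, loose, origin at the middle of its underside; leave alone
Mind the look-alikes: they are no part of the job. Of the things that look like the part that bears pin_grip, the middle-sized one is meant.

How it is judged:
On the way, in this order (a step that is already met when the one before it is completed fails the run):
1. the lever is swung in to its stop while the pin is still out of the eyes (value of joint lever below 0.04 rad and z of pin_tip in the frame of eye_place above -0.08 m and horizontal distance between pin_tip and eye_place above 0.03 m), for 0.2 s.
2. the pin's tip is through the tongue and the taper draws the tongue in (value of joint tongue above 0.002 m and z of pin_tip in the frame of eye_place below -0.02 m and horizontal distance between pin_tip and eye_place below 0.008 m), for 0.05 s.
3. the collar is pressed home on the upper eye (contact force between pin_c1 and eyeblock above 7 N and value of joint tongue above 0.002 m), for 0.2 s.
At the end, for the whole second after the job is handed in: Lever within 0.04 rad of its stop, tongue drawn in 2.5 to 9.5 mm, pin upright (within 0.06 rad) through the eyes, underside of its collar 3.5 mm above to 4.5 mm below eye_place and within 5 mm of it sideways, at rest and released (value of joint lever below 0.04 rad and angle between pin_tip's own z axis and vertical below 0.06 rad and linear speed of pin below 0.02 m/s and contact force between pin and the fingers below 0.1 N and value of joint tongue between 0.0025 and 0.0095 m and z of pin_collar in the frame of eye_place between -0.0045 and 0.0035 m and horizontal distance between pin_collar and eye_place below 0.005 m); the robot touches nothing.
It fails at once if the pin is rammed or jammed: it presses on the stand with more than 30 N (contact force between pin and stand above 30 N or contact force between pin and eyeblock above 30 N).
It fails at once if the snow globe is disturbed (moved over 15 mm) (distance of globe from where it was at the start of the episode above 0.015 m).
It fails at once if the dinosaur is disturbed (moved over 15 mm) (distance of dino from where it was at the start of the episode above 0.015 m).
It fails at once if the phone is disturbed (moved over 15 mm) (distance of phone from where it was at the start of the episode above 0.015 m).
It also fails if it takes over 72 s, if anything falls off the work surface, if the arm or the gripper's body presses on something with over 40 N, if the wrist force passes 120 N, or if a joint passes its speed limit or range.

## Working session

There is one attempt and no reset: what is moved stays moved. The work goes in short steps, Python scripts to look and compute and a shell command to move; the robot and the scene stay as the last step left them, time stands still between calls to the robot, and variables do not carry over. Pictures are saved under pics/ and viewed, at most 10 in all, crops included, and the job is handed in when it is done.

```bash
mkdir -p pics
cat > h.py <<'E'
import numpy as np, cv2
from workcell import sensors, imaging, env
def ray(cam,at,z):
    m=imaging.camera_model(cam);R=np.array(m["R"]);t=np.array(m["t"]);K=np.array(m["K"])
    d=R.T@np.linalg.inv(K)@np.array([at[1],at[0],1.]);o=-R.T@t
    return o+d*(z-o[2])/d[2]
def dep(cam,at,D):
    m=imaging.camera_model(cam);R=np.array(m["R"]);t=np.array(m["t"]);K=np.array(m["K"])
    z=D[int(round(at[0])),int(round(at[1]))]
    return R.T@(np.linalg.inv(K)@np.array([at[1],at[0],1.])*z-t)
def proj(cam,X):
    m=imaging.camera_model(cam);p=np.array(m["K"])@(np.array(m["R"])@np.array(X)+np.array(m["t"]))
    return p[1]/p[2],p[0]/p[2]
E
python3 - <<'E'
from h import *
np.set_printoptions(precision=4,suppress=True)
ims=[]
for c in("top","side"):
    p,D=imaging.snapshot(c); ims.append(p)
    cv2.imwrite(f"pics/{c}0.png",p[:,:,::-1])
    for q,z in(("pin_grip",.097),("eye_place",.08),("hinge_axis",.072),("push_post",.088),("tongue_eye",.07),("block",0),("stand",0),("globe",0),("dino",0),("phone",0)):
        for r in imaging.pinpoint(c,q)[:4]:
            print(c,q,np.round(r["at"],1),round(r["score"],2),ray(c,r["at"],z),dep(c,r["at"],D))
s=sensors.observe();print(s)
E
```

```text
top pin_grip [241.5 454.1] 0.71 [ 0.4722 -0.3519  0.097 ] [ 0.4709 -0.3354  0.1463]
top pin_grip [241.9 400. ] 0.46 [ 0.4682 -0.1978  0.097 ] [ 0.4688 -0.2032  0.0696]
top pin_grip [231.4 418.1] 0.45 [ 0.4991 -0.2498  0.097 ] [ 0.4982 -0.2452  0.1159]
top eye_place [215.5 301.2] 0.73 [0.5404 0.0879 0.08  ] [0.541  0.0882 0.0729]
top eye_place [221.7 343.2] 0.67 [ 0.5243 -0.0357  0.08  ] [ 0.525  -0.0362  0.0713]
top push_post [226.7 332.8] 0.64 [ 0.5087 -0.0052  0.088 ] [ 0.5077 -0.0047  0.106 ]
top tongue_eye [244.6 307.2] 0.57 [0.4558 0.0687 0.07  ] [0.4559 0.0689 0.0661]
top tongue_eye [219.4 325.6] 0.45 [0.5309 0.0159 0.07  ] [0.5356 0.0154 0.0082]
top block [252.7 208.4] 0.63 [0.4257 0.379  0.    ] [0.4434 0.0254 1.2254]
top block [235.6 412.3] 0.6 [ 0.4905 -0.2553  0.    ] [ 0.4881 -0.2405  0.0646]
top stand [218.9 324.8] 0.83 [0.5378 0.0178 0.    ] [0.537  0.0179 0.0104]
top globe [153.3 379.1] 0.96 [ 0.7512 -0.1525  0.    ] [ 0.7323 -0.1416  0.0752]
top dino [149.9 253.6] 0.59 [0.7562 0.2506 0.    ] [0.7431 0.2412 0.0512]
top dino [233.9 420.8] 0.44 [ 0.4963 -0.2817  0.    ] 
[... 1278 characters left out ...]
.32 [ 0.7548 -0.1588  0.    ] [ 0.7317 -0.1701  0.0315]
side phone [182.  209.1] 0.76 [0.4393 0.3852 0.    ] [0.4361 0.376  0.009 ]
{'time': 1.1, 'joint_pos': array([ 1.1219,  0.2451,  1.5578,  0.    ,  1.3387, -0.1741]), 'qd': array([-0.0012,  0.0005, -0.0015, -0.0014, -0.0002,  0.0006]), 'joint_efforts': array([  0.0006, -42.9536, -32.6422,  -0.0001,   0.0006,   0.    ]), 'tool_pos': array([0.1764, 0.6256, 0.2313]), 'tcp_rot': array([[-0.9625,  0.2713, -0.    ],
       [ 0.2713,  0.9625,  0.    ],
       [ 0.    ,  0.    , -1.    ]]), 'wrist_force': array([-0.3223, -0.5623, -0.0879]), 'wrist_torque': array([-0.0153, -0.0162,  0.0123]), 'finger_force': 0.0, 'finger_gap': 0.0853374093070112}
```

View pics/top0.png

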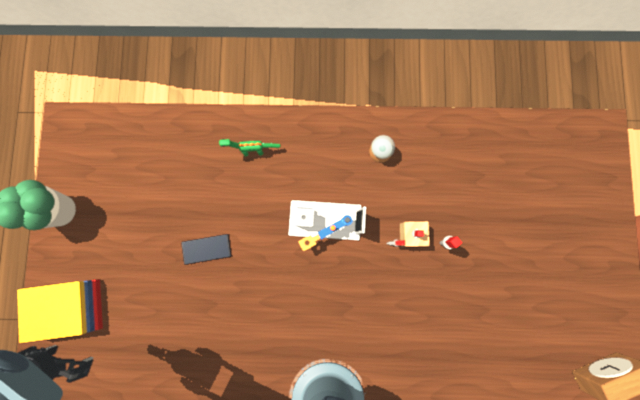

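View pics/side0.png

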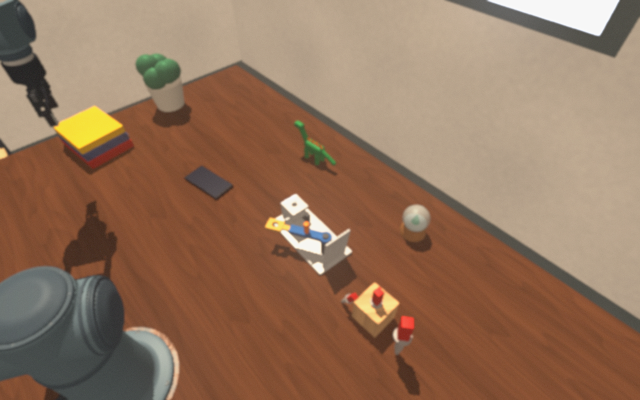

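The top view shows the stand at about (220,328) with its blue lever out towards the robot. Three things with red handles could be the pin: [row 242, col 397] beside the block, [235, 419] in the block, and [242, 453] standing to the right. I expect the block's one, as it is in the oak hole, and will check sizes in a crop.

Run:
```python
from h import *
np.set_printoptions(precision=4,suppress=True)
t=cv2.imread("pics/top0.png");s=cv2.imread("pics/side0.png")
f=lambda im,r,c:cv2.resize(im[r:r+50,c:c+66],(400,300),interpolation=cv2.INTER_CUBIC)
g=lambda im,r,c:cv2.resize(im[r:r+75,c:c+100],(400,300),interpolation=cv2.INTER_CUBIC)
cv2.imwrite("pics/crop.png",np.vstack([np.hstack([g(t,190,375),g(s,285,330)]),np.hstack([g(t,185,280),g(s,188,258)])]))
# point clouds
P,D=imaging.snapshot("top")
m=imaging.camera_model("top");R=np.array(m["R"]);tt=np.array(m["t"]);Ki=np.linalg.inv(m["K"])
v,u=np.mgrid[:400,:640];C=np.stack([u,v,np.ones_like(u)],-1)@Ki.T*D[...,None];W=(C-tt)@R
hsv=cv2.cvtColor(P,cv2.COLOR_RGB2HSV)
def rep(n,mask):
    q=W[mask]; print(n,len(q),q.mean(0) if len(q) else 0,q.min(0) if len(q) else 0,q.max(0) if len(q) else 0)
red=((hsv[...,0]<6)|(hsv[...,0]>174))&(hsv[...,1]>190)&(hsv[...,2]>110)
for a,b in((390,408),(409,428),(438,465)):
    k=np.zeros_like(red);k[225:255,a:b]=1;rep("red%d"%a,red&k)
k=np.zeros_like(red);k[195:255,280:370]=1
rep("blue",k&(hsv[...,0]>100)&(hsv[...,0]<125)&(hsv[...,1]>120))
rep("yellow",k&(hsv[...,0]>20)&(hsv[...,0]<32)&(hsv[...,1]>150))
white=k&(hsv[...,1]<60)&(hsv[...,2]>120)
rep("eyeplate",white&(abs(W[...,2]-.08)<.008)&(W[...,1]>.04))
q=W[k&(abs(W[...,2]-.008)<.005)&(hsv[...,1]<70)][:,:2].astype(np.float32);print("base",cv2.minAreaRect(q))
print("cam",-R.T@tt)
b=W[220:252,398:434].reshape(-1,3);b=b[abs(b[:,2]-.07)<.006,:2].astype(np.float32);print("block",cv2.minAreaRect(b))
```

```text
red390 21 [ 0.468  -0.2033  0.069 ] [ 0.4626 -0.2117  0.0561] [ 0.4716 -0.1958  0.0787]
red409 10 [ 0.4932 -0.2425  0.1067] [ 0.4881 -0.2438  0.0935] [ 0.4996 -0.2412  0.1141]
red438 0 0 0 0
blue 165 [ 0.5088 -0.0096  0.0712] [ 0.4759 -0.0592  0.0654] [0.5421 0.0347 0.0758]
yellow 19 [0.4726 0.0443 0.0575] [ 0.4427 -0.0054 -0.0045] [0.5099 0.0873 0.107 ]
eyeplate 300 [0.5366 0.0814 0.08  ] [0.5124 0.0533 0.0726] [0.5627 0.1091 0.0871]
base ((0.534243106842041, 0.01032259315252304), (0.2374703735113144, 0.11161602288484573), 86.58851623535156)
cam [0.4434 0.0254 1.2254]
block ((0.4943617582321167, -0.24306493997573853), (0.06777738779783249, 0.08623094111680984), 0.9316065907478333)
```

View pics/crop.png

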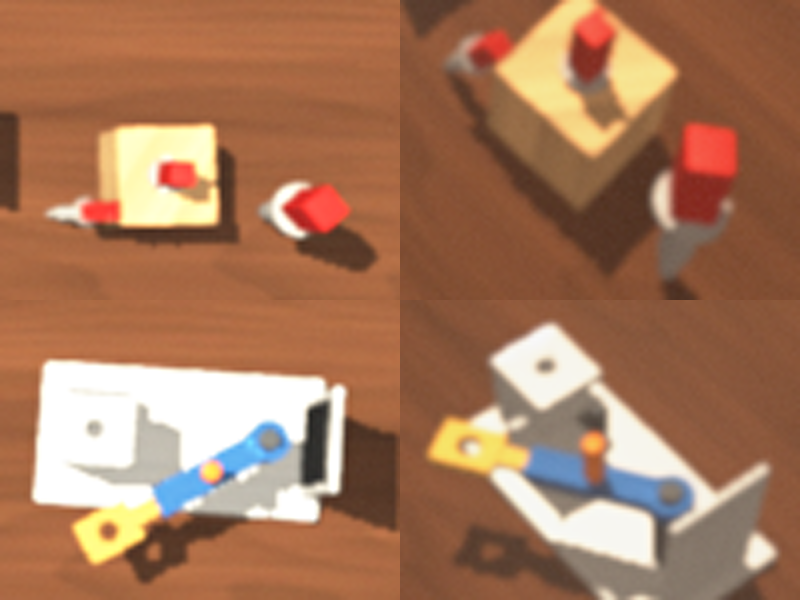

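The middle-sized red handle is the pin in the block (crop, upper left, at (178,175)). The one on the right is bigger and the one lying at the left is smaller. The lever is swung out about 38° towards the robot, its orange post at top pixel (333,227). I start towards the post now.

```bash
python3 -m jog '[0.18,-0.39,0,0,0,-0.0324,0,0.18,-0.39,0,0,0,-0.0324,0,0.18,-0.39,0,0,0,-0.0324,0,0.18,-0.39,0,0,0,-0.0324,0,0.18,-0.39,0,0,0,-0.0324,0,0.18,-0.39,0,0,0,-0.0324,0,0.18,-0.39,0,0,0,-0.0324,0,0.18,-0.39,0,0,0,-0.0324,0,0.18,-0.39,0,0,0,-0.0324,0,0.18,-0.39,0,0,0,-0.0324,0]'
python3 -m jog '[0.18,-0.39,0,0,0,-0.0324,0,0.18,-0.39,0,0,0,-0.0324,0,0.18,-0.39,0,0,0,-0.0324,0,0.18,-0.39,0,0,0,-0.0324,0,0.18,-0.39,0,0,0,-0.0324,0,0.18,-0.39,0,0,0,-0.0324,0,0.18,-0.39,0,0,0,-0.0324,0,0.18,-0.39,0,0,0,-0.0324,0,0.18,-0.39,0,0,0,-0.0324,0,0.18,-0.39,0,0,0,-0.0324,0]'
python3 - <<'E'
from h import *
np.set_printoptions(precision=4,suppress=True)
print("hole top",ray("top",(217,303.75),.08),"side",ray("side",(204.25,294.25),.08))
print("hinge top",ray("top",(185+437/4-75,280+268/4),.072),"side",ray("side",(188+193/4,258+270/4),.072))
print("post top",ray("top",(185+170/4,280+211/4),.105),"side",ray("side",(188+140/4,258+195/4),.105))
# handle top centre
print("pin top-face",ray("top",(190+174/4,375+180/4),.119),"side",ray("side",(285+25/4,330+195/4),.119))
s=sensors.observe();print(s['tool_pos'],s['tcp_rot'],s['wrist_force'],s['joint_pos'])
E
```

```text
time: 1.98
tool_pos: [0.3207, 0.3122, 0.2315]
tcp_rot: [[-0.601, 0.799, 0.001], [0.799, 0.601, 0.0], [-0.0, 0.001, -1.0]]
wrist_force: [0.8, 0.3, 0.3]
finger_gap: -0.0
finger_force: 0.0
time: 2.82
tool_pos: [0.4649, -0.0001, 0.2316]
tcp_rot: [[0.004, 1.0, 0.001], [1.0, -0.004, -0.0], [-0.0, 0.001, -1.0]]
wrist_force: [0.5, 1.6, 0.3]
finger_gap: -0.0004
finger_force: 0.0
hole top [0.5361 0.0803 0.08  ] side [0.5356 0.079  0.08  ]
hinge top [ 0.5323 -0.0472  0.072 ] side [ 0.5301 -0.0498  0.072 ]
post top [ 0.5054 -0.0047  0.105 ] side [ 0.5065 -0.007   0.105 ]
pin top-face [ 0.4923 -0.2497  0.119 ] side [ 0.4927 -0.2538  0.119 ]
[ 0.4649 -0.0001  0.2316] [[ 0.0036  1.      0.0009]
 [ 1.     -0.0036 -0.0001]
 [-0.0001  0.0009 -1.    ]] [0.497  1.5989 0.2715] [-0.245  -0.2072  2.0161  0.0001  1.3317 -0.2414]
```

```bash
python3 -m jog '[0,-0.01,-0.31,0,0,0,0,0,-0.01,-0.31,0,0,0,0,0,-0.01,-0.31,0,0,0,0,0,0,-0.31,0,0,0,0,0,0,-0.31,0,0,0,0,0,0,-0.31,0,0,0,0,0.06,0,0,0,0,0,0,0.06,0,0,0,0,0,0,0.06,0,0,0,0,0,0,0.04,0,0,0,0,0,0]'
python3 -m jog '[0.04,0,0,0,0,0,0,0.04,0,0,0,0,0,0,0.04,0,0,0,0,0,0,0.04,0,0,0,0,0,0,0.03,0,0,0,0,0,0,0.03,0,0,0,0,0,0,0.03,0,0,0,0,0,0,0.03,0,0,0,0,0,0,0.03,0,0,0,0,0,0,0,0,0,0,0,0,0]'
```

```text
time: 3.65
tool_pos: [0.4843, -0.0012, 0.0847]
tcp_rot: [[-0.0, 1.0, 0.004], [1.0, 0.0, -0.001], [-0.001, 0.004, -1.0]]
wrist_force: [-4.6, 1.1, 1.5]
finger_gap: 0.0
finger_force: 2.3
time: 4.48
tool_pos: [0.5075, -0.0011, 0.0826]
tcp_rot: [[-0.0, 1.0, 0.001], [1.0, 0.0, -0.001], [-0.001, 0.001, -1.0]]
wrist_force: [-0.5, 0.7, -0.8]
finger_gap: -0.0001
finger_force: 0.4
```

```bash
python3 -m jog '[0.0125,0,0,0,0,0,0,0.0125,0,0,0,0,0,0,0.0125,0,0,0,0,0,0,0.0125,0,0,0,0,0,0,0.0125,0,0,0,0,0,0,0,0,0,0,0,0,0,0,0,0,0,0,0,0,0,0,0,0,0,0,0,0,0,0,0,0,0,0,0,0,0,0,0,0,0]'
python3 - <<'E'
from h import *
P,D=imaging.snapshot("side")
cv2.imwrite("pics/lev.png",cv2.resize(P[185:275,255:375,::-1],(800,600),interpolation=cv2.INTER_CUBIC))
E
```

```text
time: 5.32
tool_pos: [0.5118, -0.0008, 0.0826]
tcp_rot: [[0.0, 1.0, 0.0], [1.0, -0.0, -0.0], [-0.0, 0.0, -1.0]]
wrist_force: [-2.0, 1.3, 0.5]
finger_gap: 0.0002
finger_force: 0.9
```

View pics/lev.png

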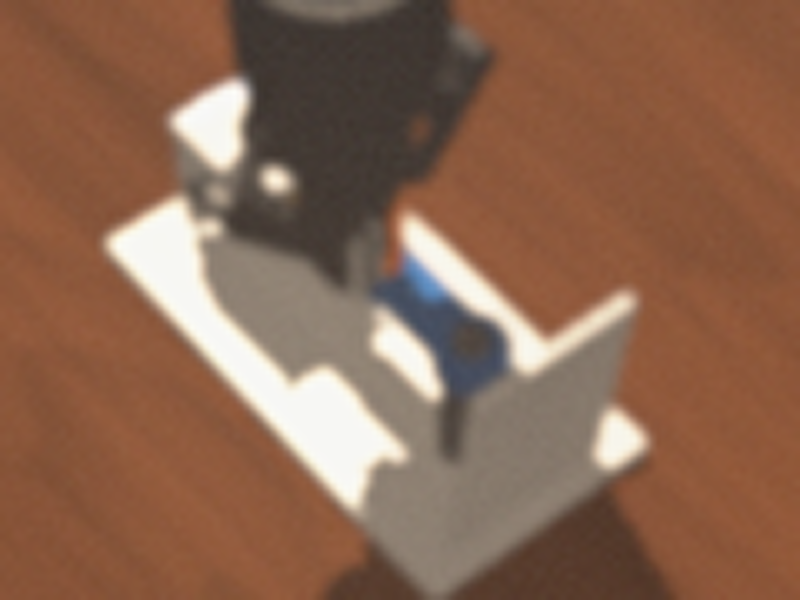

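The picture shows the lever (hinge at (470,340)) nearly along the stand, the fingers still behind the post. I keep pushing gently until the stop shows in the force.

```bash
python3 -m jog '[0.0125,0,0,0,0,0,0,0.0125,0,0,0,0,0,0,0,0,0,0,0,0,0,0,0,0,0,0,0,0,0,0,0,0,0,0,0,0,0,0,0,0,0,0,0,0,0,0,0,0,0,0,0,0,0,0,0,0,0,0,0,0,0,0,0,0,0,0,0,0,0,0]'
python3 -m jog '[0.0125,0,0,0,0,0,0,0.0125,0,0,0,0,0,0,0,0,0,0,0,0,0,0,0,0,0,0,0,0,0,0,0,0,0,0,0,0,0,0,0,0,0,0,0,0,0,0,0,0,0,0,0,0,0,0,0,0,0,0,0,0,0,0,0,0,0,0,0,0,0,0]'
```

```text
time: 6.2
tool_pos: [0.5121, -0.0007, 0.0824]
tcp_rot: [[-0.0, 1.0, -0.005], [1.0, 0.0, 0.0], [0.0, -0.005, -1.0]]
wrist_force: [-9.5, 0.6, 6.8]
finger_gap: -0.0001
finger_force: 5.0
time: 7.03
tool_pos: [0.5124, -0.0006, 0.0823]
tcp_rot: [[-0.001, 1.0, -0.01], [1.0, 0.001, 0.0], [0.0, -0.01, -1.0]]
wrist_force: [-17.4, 0.5, 13.3]
finger_gap: 0.0005
finger_force: 9.1
```

```bash
python3 -m jog '[-0.15,0,0,0,0,0,0,-0.15,0,0,0,0,0,0,0,0,0.4,0,0,0,0,0,0,0.4,0,0,0,0.55,0,0,0.4,0,0,0,0.55,0,-0.4,0,0,0,0,0.55,0,-0.4,0,0,0,0,0.55,0,-0.4,0,0,0,0,0.55,0,-0.4,0,0,0,0,0.55,0,-0.4,0,0,0,0,0.55]'
python3 -m jog '[0,-0.4,0,0,0,0,0.55,0,-0.4,0,0,0,0,0.55,0,-0.4,0,0,0,0,0.55,0,0,0,0,0,0,0.55,0,0,0,0,0,0,0.55,0,0,0,0,0,0,0.55,0,0,0,0,0,0,0.55,0,0,0,0,0,0,0.55,0,0,0,0,0,0,0.55,0,0,0,0,0,0,0.55]'
python3 - <<'E'
from h import *
np.set_printoptions(precision=4,suppress=True)
ims=[]
f=lambda im,r,c,h,w:cv2.resize(im[r:r+h,c:c+w,::-1],(400,300),interpolation=cv2.INTER_CUBIC)
T,_=imaging.snapshot("top");S,_=imaging.snapshot("side")
cv2.imwrite("pics/l2.png",np.vstack([np.hstack([f(T,195,285,60,80),f(S,185,255,90,120)]),np.hstack([f(T,205,380,60,80),f(S,260,320,90,120)])]))
for c in("top","side"):
  for q,z in(("eye_place",.08),("hinge_axis",.072),("push_post",.088),("tongue_eye",.07),("pin_grip",.097)):
    for r in imaging.pinpoint(c,q)[:2]: print(c,q,np.round(r["at"],1),round(r["score"],2),ray(c,r["at"],z))
print(sensors.observe()['tool_pos'])
E
```

```text
time: 7.87
tool_pos: [0.4922, -0.1629, 0.1792]
tcp_rot: [[0.0, 1.0, 0.002], [1.0, -0.0, -0.002], [-0.002, 0.002, -1.0]]
wrist_force: [0.7, -0.7, -0.3]
finger_gap: 0.0469
finger_force: 0.0
time: 8.7
tool_pos: [0.4919, -0.2561, 0.1786]
tcp_rot: [[-0.001, 1.0, 0.0], [1.0, 0.001, -0.0], [-0.0, 0.0, -1.0]]
wrist_force: [-0.5, 0.4, -0.5]
finger_gap: 0.0469
finger_force: 0.0
top eye_place [217.  301.4] 0.73 [0.536  0.0872 0.08  ]
top hinge_axis [218.  345.8] 0.62 [ 0.536  -0.0437  0.072 ]
top push_post [218.2 331.9] 0.81 [ 0.5334 -0.0023  0.088 ]
top tongue_eye [216.9 302.7] 0.51 [0.5371 0.0839 0.07  ]
top pin_grip [218.4 330.7] 0.73 [0.532  0.0014 0.097 ]
top pin_grip [200.5 429.2] 0.66 [ 0.5891 -0.2831  0.097 ]
side eye_place [203.9 294.4] 0.6 [0.5367 0.0797 0.08  ]
side hinge_axis [236.8 324. ] 0.76 [ 0.5262 -0.0485  0.072 ]
side push_post [218.4 308.9] 0.69 [0.5287 0.0112 0.088 ]
side tongue_eye [297.7 377.1] 0.32 [ 0.5022 -0.2478  0.07  ]
side pin_grip [297.6 378.8] 0.75 [ 0.4924 -0.2575  0.097 ]
side pin_grip [300.6 426.2] 0.62 [ 0.5614 -0.329   0.097 ]
[ 0.4918 -0.2568  0.1785]
```

View pics/l2.png

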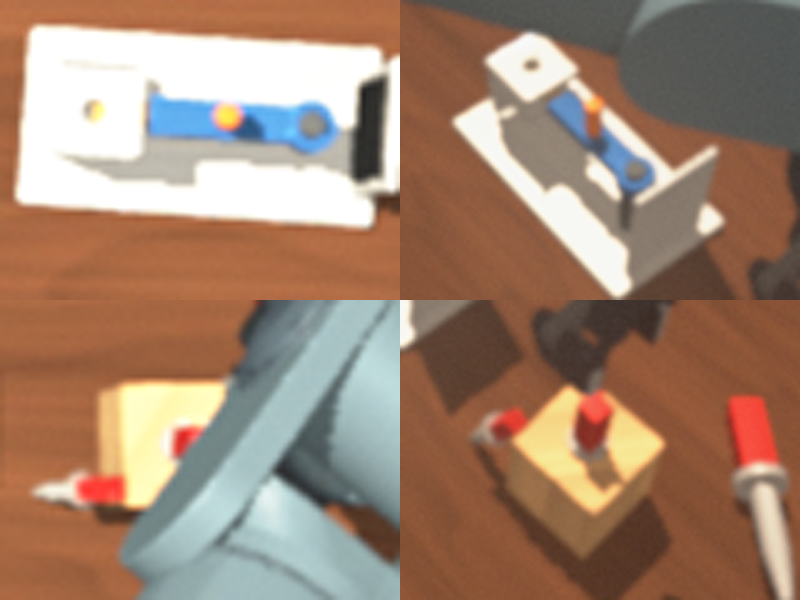

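The lever lies along the stand, with the brass tongue showing under the upper eye at crop (95,110). The big look-alike has toppled beside the block. I close on the pin's handle, at crop (590,420) lower right.

```bash
python3 -m jog '[0,0.03,-0.305,0,0,0,0.55,0,0,-0.305,0,0,0,0.55,0,0,-0.305,0,0,0,0.55,0,0,-0.305,0,0,0,0.55,0,0,0,0,0,0,0.55,0,0,0,0,0,0,0,0,0,0,0,0,0,0,0,0,0,0,0,0,0,0,0,0,0,0,0,0,0,0,0,0,0,0,0]'
python3 -m jog '[0,0,0,0,0,0,0,0,0,0.05,0,0,0,0,0,0,0.1,0,0,0,0,0,0,0.2,0,0,0,0,0,0,0.2,0,0,0,0,0,0,0.2,0,0,0,0,0,0,0.2,0,0,0,0,0,0,0.2,0,0,0,0,0,0,0.2,0,0,0,0,0,0,0.2,0,0,0,0]'
python3 - <<'E'
from h import *
T,_=imaging.snapshot("side")
r,c=[int(v) for v in proj("side",sensors.observe()['tool_pos'])]
cv2.imwrite("pics/g.png",cv2.resize(T[r-40:r+65,c-70:c+70,::-1],(800,600),interpolation=cv2.INTER_CUBIC))
E
```

```text
time: 10.13
tool_pos: [0.4929, -0.2553, 0.0829]
tcp_rot: [[-0.0, 1.0, 0.003], [1.0, 0.0, -0.002], [-0.002, 0.003, -1.0]]
wrist_force: [-0.4, 0.1, 4.3]
finger_gap: 0.0175
finger_force: 58.5
time: 10.97
tool_pos: [0.4914, -0.2541, 0.2058]
tcp_rot: [[-0.0, 1.0, -0.0], [1.0, 0.0, 0.0], [0.0, -0.0, -1.0]]
wrist_force: [-0.4, -0.4, -0.4]
finger_gap: 0.0177
finger_force: 58.0
```

View pics/g.png

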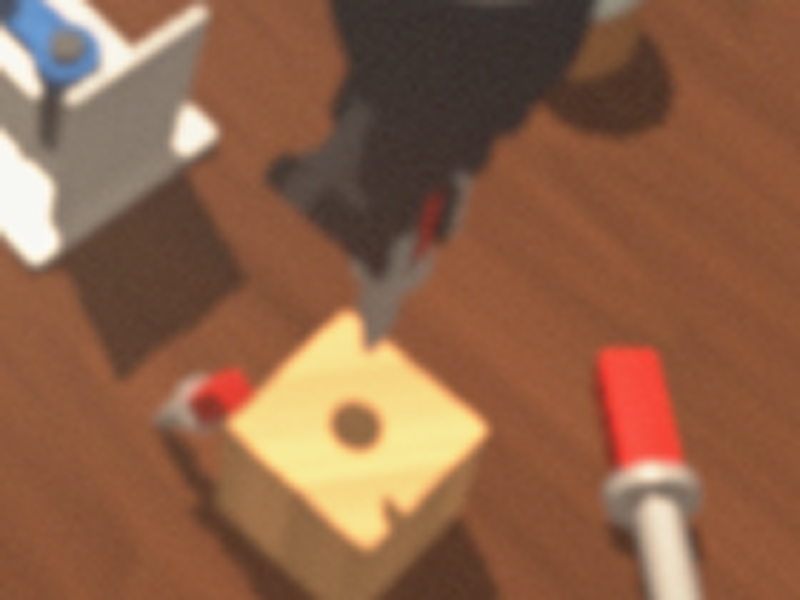

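```bash
python3 - <<'E'
from h import *
np.set_printoptions(precision=4,suppress=True)
p=sensors.observe()['tool_pos'];r,c=[int(v) for v in proj("side",p)]
at=(r-40+345*105/600,c-70+374*140/800)
print(p,"tip",ray("side",at,p[2]-.075),"pred px",proj("side",p-[0,0,.075]),at)
print("hole",ray("side",(r-40+425*105/600,c-70+357*140/800),.07))
E
python3 -m jog '[0.056,0.42,0.06,0,0,0,0,0.056,0.42,0.06,0,0,0,0,0.056,0.42,0.06,0,0,0,0,0.056,0.42,0.06,0,0,0,0,0.056,0.42,0,0,0,0,0,0.056,0.42,0,0,0,0,0,0.056,0.42,0,0,0,0,0,0.056,0.42,0,0,0,0,0,0.056,0.42,0,0,0,0,0,0.056,0.42,0,0,0,0,0]'
python3 -m jog '[0,0,-0.1,0,0,0,0,0,0,-0.1,0,0,0,0,0,0,-0.1,0,0,0,0,0,0,-0.1,0,0,0,0,0,0,0,0,0,0,0,0,0,0,0,0,0,0,0,0,0,0,0,0,0,0,0,0,0,0,0,0,0,0,0,0,0,0,0,0,0,0,0,0,0,0]'
python3 - <<'E'
from h import *
T,_=imaging.snapshot("side");U,_=imaging.snapshot("top")
r,c=[int(v) for v in proj("side",[.536,.08,.09])];print(r,c)
print(sensors.observe()['tool_pos'])
a=cv2.resize(T[r-40:r+40,c-40:c+40,::-1],(600,600),interpolation=cv2.INTER_CUBIC)
cv2.imwrite("pics/e.png",a)
E
```

```text
[ 0.4931 -0.2553  0.2097] tip [ 0.491  -0.2549  0.1347] pred px (np.float64(287.9063604756236), np.float64(380.28599134709134)) (288.375, 379.45)
hole [ 0.4929 -0.2543  0.07  ]
time: 11.85
tool_pos: [0.5361, 0.0834, 0.2237]
tcp_rot: [[-0.0, 1.0, -0.001], [1.0, 0.0, 0.0], [0.0, -0.001, -1.0]]
wrist_force: [0.2, -0.6, -1.3]
finger_gap: 0.0173
finger_force: 58.0
time: 12.68
tool_pos: [0.5369, 0.0815, 0.1926]
tcp_rot: [[0.0, 1.0, 0.001], [1.0, -0.0, -0.0], [-0.0, 0.001, -1.0]]
wrist_force: [-1.1, -0.0, -0.9]
finger_gap: 0.0177
finger_force: 58.0
201 293
[0.5367237  0.08158341 0.19237701]
```

View pics/e.png

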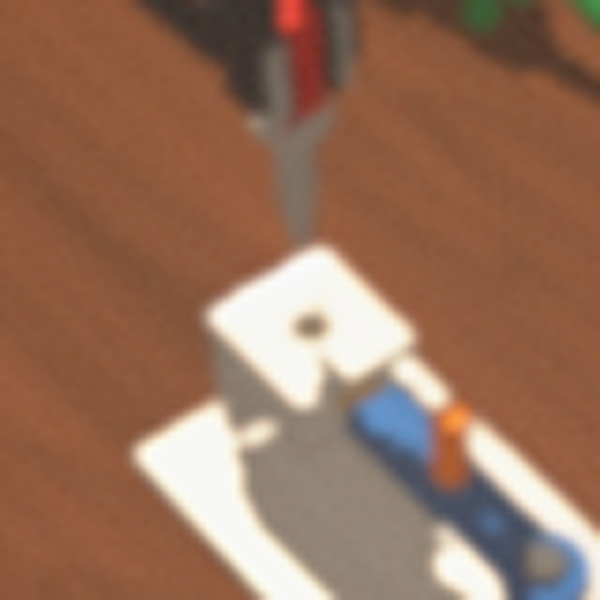

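The pin tip is at crop (298,245), above the eye's hole at (310,326). I compare the two in the same camera.

Run:
```python
from h import *
np.set_printoptions(precision=4,suppress=True)
p=sensors.observe()['tool_pos']
t=ray("side",(161+244/7.5,253+298/7.5),p[2]-.075);h=ray("side",(161+326/7.5,253+310/7.5),.08)
print(p,t,h,h-t)
```

```text
[0.5367 0.0816 0.1924] [0.5368 0.0835 0.1174] [0.5353 0.0783 0.08  ] [-0.0015 -0.0052 -0.0374]
```

```bash
python3 -m jog '[-0.0125,-0.006,-0.125,0,0,0,0,0,0,-0.125,0,0,0,0,0,0,-0.125,0,0,0,0,0,0,-0.02,0,0,0,0,0,0,-0.02,0,0,0,0,0,0,-0.02,0,0,0,0,0,0,-0.02,0,0,0,0,0,0,-0.02,0,0,0,0,0,0,0,0,0,0,0,0,0,0,0,0,0,0]'
```

```text
time: 13.62
tool_pos: [0.5357, 0.0811, 0.1543]
tcp_rot: [[0.0, 1.0, 0.0], [1.0, -0.0, -0.0], [-0.0, 0.0, -1.0]]
wrist_force: [0.5, 0.0, -0.7]
finger_gap: 0.0174
finger_force: 58.0
```

```bash
python3 -m jog '[0,0,-0.0125,0,0,0,0,0,0,-0.0125,0,0,0,0,0,0,-0.0125,0,0,0,0,0,0,0,0,0,0,0,0,0,0,0,0,0,0,0,0,0,0,0,0,0,0,0,0,0,0,0,0,0,0,0,0,0,0,0,0,0,0,0,0,0,0,0,0,0,0,0,0,0]'
```

```text
time: 14.45
tool_pos: [0.5356, 0.0811, 0.1511]
tcp_rot: [[0.0, 1.0, 0.0], [1.0, -0.0, 0.0], [0.0, 0.0, -1.0]]
wrist_force: [-0.1, 0.5, -0.6]
finger_gap: 0.0173
finger_force: 58.0
```

```bash
python3 -m jog '[0,0,-0.0125,0,0,0,0,0,0,-0.0125,0,0,0,0,0,0,-0.0125,0,0,0,0,0,0,0,0,0,0,0,0,0,0,0,0,0,0,0,0,0,0,0,0,0,0,0,0,0,0,0,0,0,0,0,0,0,0,0,0,0,0,0,0,0,0,0,0,0,0,0,0,0]'
```

```text
time: 15.28
tool_pos: [0.5356, 0.0811, 0.1481]
tcp_rot: [[-0.0, 1.0, 0.0], [1.0, 0.0, -0.0], [-0.0, 0.0, -1.0]]
wrist_force: [-0.6, -0.1, -1.5]
finger_gap: 0.0177
finger_force: 58.0
```

```bash
python3 -m jog '[0,0,-0.0125,0,0,0,0,0,0,-0.0125,0,0,0,0,0,0,-0.0125,0,0,0,0,0,0,-0.0125,0,0,0,0,0,0,0,0,0,0,0,0,0,0,0,0,0,0,0,0,0,0,0,0,0,0,0,0,0,0,0,0,0,0,0,0,0,0,0,0,0,0,0,0,0,0]'
```

```text
time: 16.12
tool_pos: [0.5356, 0.0811, 0.144]
tcp_rot: [[-0.0, 1.0, -0.0], [1.0, 0.0, -0.0], [-0.0, -0.0, -1.0]]
wrist_force: [-0.1, -1.4, -1.2]
finger_gap: 0.0174
finger_force: 57.9
```

```bash
python3 -m jog '[0,0,-0.0125,0,0,0,0,0,0,-0.0125,0,0,0,0,0,0,-0.0125,0,0,0,0,0,0,0,0,0,0,0,0,0,0,0,0,0,0,0,0,0,0,0,0,0,0,0,0,0,0,0,0,0,0,0,0,0,0,0,0,0,0,0,0,0,0,0,0,0,0,0,0,0]'
```

```text
time: 16.95
tool_pos: [0.5357, 0.081, 0.1412]
tcp_rot: [[-0.0, 1.0, 0.0], [1.0, 0.0, -0.0], [-0.0, 0.0, -1.0]]
wrist_force: [0.2, -4.2, 0.7]
finger_gap: 0.0174
finger_force: 58.4
```

```bash
python3 -m jog '[0,-0.0063,-0.0125,0,0,0,0,0,-0.0063,-0.0125,0,0,0,0,0,0,-0.0125,0,0,0,0,0,0,0,0,0,0,0,0,0,0,0,0,0,0,0,0,0,0,0,0,0,0,0,0,0,0,0,0,0,0,0,0,0,0,0,0,0,0,0,0,0,0,0,0,0,0,0,0,0]'
```

```text
time: 17.78
tool_pos: [0.5358, 0.0803, 0.1386]
tcp_rot: [[0.0, 1.0, 0.001], [1.0, -0.0, 0.0], [0.0, 0.001, -1.0]]
wrist_force: [-0.5, -1.9, 4.7]
finger_gap: 0.0176
finger_force: 58.9
```

```bash
python3 -m jog '[0,-0.003,-0.0125,0,0,0,0,0,-0.003,-0.0125,0,0,0,0,0,0,0,0,0,0,0,0,0,0,0,0,0,0,0,0,0,0,0,0,0,0,0,0,0,0,0,0,0,0,0,0,0,0,0,0,0,0,0,0,0,0,0,0,0,0,0,0,0,0,0,0,0,0,0,0]'
```

```text
time: 18.62
tool_pos: [0.5359, 0.0799, 0.1366]
tcp_rot: [[0.0, 1.0, 0.001], [1.0, -0.0, 0.001], [0.001, 0.001, -1.0]]
wrist_force: [-0.5, -1.4, 4.8]
finger_gap: 0.0173
finger_force: 58.8
```

```bash
python3 -m jog '[0,-0.003,-0.0125,0,0,0,0,0,-0.003,-0.0125,0,0,0,0,0,-0.003,-0.0125,0,0,0,0,0,-0.003,-0.0125,0,0,0,0,0,0,0,0,0,0,0,0,0,0,0,0,0,0,0,0,0,0,0,0,0,0,0,0,0,0,0,0,0,0,0,0,0,0,0,0,0,0,0,0,0,0]'
```

```text
time: 19.45
tool_pos: [0.5359, 0.0791, 0.1327]
tcp_rot: [[0.0, 1.0, 0.001], [1.0, -0.0, 0.001], [0.001, 0.001, -1.0]]
wrist_force: [-1.0, -2.1, 5.8]
finger_gap: 0.0174
finger_force: 58.9
```

```bash
python3 -m jog '[-0.003,-0.004,-0.0125,0,0,0,0,-0.003,-0.004,-0.0125,0,0,0,0,0,-0.004,-0.0125,0,0,0,0,0,0,0,0,0,0,0,0,0,0,0,0,0,0,0,0,0,0,0,0,0,0,0,0,0,0,0,0,0,0,0,0,0,0,0,0,0,0,0,0,0,0,0,0,0,0,0,0,0]'
```

```text
time: 20.28
tool_pos: [0.5357, 0.0784, 0.1297]
tcp_rot: [[0.0, 1.0, 0.002], [1.0, -0.0, 0.002], [0.002, 0.002, -1.0]]
wrist_force: [0.0, 0.4, 4.4]
finger_gap: 0.0175
finger_force: 58.8
```

```bash
python3 -m jog '[0,-0.002,-0.0125,0,0,0,0,0,-0.002,-0.0125,0,0,0,0,0,-0.002,-0.0125,0,0,0,0,0,0,-0.0125,0,0,0,0,0,0,0,0,0,0,0,0,0,0,0,0,0,0,0,0,0,0,0,0,0,0,0,0,0,0,0,0,0,0,0,0,0,0,0,0,0,0,0,0,0,0]'
```

```text
time: 21.12
tool_pos: [0.5352, 0.0778, 0.1251]
tcp_rot: [[0.0, 1.0, 0.001], [1.0, -0.0, 0.001], [0.001, 0.001, -1.0]]
wrist_force: [1.1, 2.8, 3.9]
finger_gap: 0.0172
finger_force: 58.5
```

```bash
python3 -m jog '[0.002,0.002,-0.0125,0,0,0,0,0.002,0.002,-0.0125,0,0,0,0,0,0,-0.0125,0,0,0,0,0,0,-0.0125,0,0,0,0,0,0,-0.0125,0,0,0,0,0,0,0,0,0,0,0,0,0,0,0,0,0,0,0,0,0,0,0,0,0,0,0,0,0,0,0,0,0,0,0,0,0,0,0]'
```

```text
time: 21.95
tool_pos: [0.5351, 0.0777, 0.1197]
tcp_rot: [[0.0, 1.0, -0.001], [1.0, -0.0, 0.0], [0.0, -0.001, -1.0]]
wrist_force: [1.5, 5.2, 0.7]
finger_gap: 0.0172
finger_force: 58.4
```

```bash
python3 -m jog '[0.003,0.004,-0.0125,0,0,0,0,0.003,0.004,-0.0125,0,0,0,0,0,0,-0.0125,0,0,0,0,0,0,-0.0125,0,0,0,0,0,0,-0.0125,0,0,0,0,0,0,0,0,0,0,0,0,0,0,0,0,0,0,0,0,0,0,0,0,0,0,0,0,0,0,0,0,0,0,0,0,0,0,0]'
```

```text
time: 22.78
tool_pos: [0.5357, 0.0781, 0.1148]
tcp_rot: [[-0.0, 1.0, -0.0], [1.0, 0.0, -0.0], [-0.0, -0.0, -1.0]]
wrist_force: [-1.8, 0.6, 2.0]
finger_gap: 0.0176
finger_force: 58.4
```

```bash
python3 -m jog '[-0.003,0,-0.0125,0,0,0,0,0,0,-0.0125,0,0,0,0,0,0,-0.0125,0,0,0,0,0,0,-0.0125,0,0,0,0,0,0,-0.0125,0,0,0,0,0,0,-0.0125,0,0,0,0,0,0,0,0,0,0,0,0,0,0,0,0,0,0,0,0,0,0,0,0,0,0,0,0,0,0,0]'
```

```text
invalid input at $: expected a multiple of 7 numbers
```

```bash
python3 -m jog '[-0.003,0,-0.0125,0,0,0,0,0,0,-0.0125,0,0,0,0,0,0,-0.0125,0,0,0,0,0,0,-0.0125,0,0,0,0,0,0,-0.0125,0,0,0,0,0,0,-0.0125,0,0,0,0,0,0,0,0,0,0,0,0,0,0,0,0,0,0,0,0,0,0,0,0,0,0,0,0,0,0,0,0]'
```

```text
time: 23.62
tool_pos: [0.5357, 0.0781, 0.1092]
tcp_rot: [[-0.0, 1.0, 0.0], [1.0, 0.0, -0.0], [-0.0, 0.0, -1.0]]
wrist_force: [-1.8, 0.0, 5.1]
finger_gap: 0.0173
finger_force: 58.6
```

```bash
python3 -m jog '[-0.003,0,-0.0125,0,0,0,0,0,0,-0.0125,0,0,0,0,0,0,-0.0125,0,0,0,0,0,0,0,0,0,0,0,0,0,0,0,0,0,0,0,0,0,0,0,0,0,0,0,0,0,0,0,0,0,0,0,0,0,0,0,0,0,0,0,0,0,0,0,0,0,0,0,0,0]'
```

```text
time: 24.45
tool_pos: [0.5355, 0.0782, 0.106]
tcp_rot: [[0.0, 1.0, 0.0], [1.0, -0.0, 0.0], [0.0, 0.0, -1.0]]
wrist_force: [0.9, 0.5, 1.4]
finger_gap: 0.0175
finger_force: 58.3
```

```bash
python3 -m jog '[0,0,-0.0125,0,0,0,0,0,0,-0.0125,0,0,0,0,0,0,-0.0125,0,0,0,0,0,0,-0.0125,0,0,0,0,0,0,0,0,0,0,0,0,0,0,0,0,0,0,0,0,0,0,0,0,0,0,0,0,0,0,0,0,0,0,0,0,0,0,0,0,0,0,0,0,0,0]'
```

```text
time: 25.28
tool_pos: [0.5354, 0.0782, 0.102]
tcp_rot: [[0.0, 1.0, 0.0], [1.0, -0.0, 0.0], [0.0, 0.0, -1.0]]
wrist_force: [1.8, 0.3, 1.2]
finger_gap: 0.0173
finger_force: 58.3
```

```bash
python3 -m jog '[0.002,0,-0.0125,0,0,0,0,0,0,-0.0125,0,0,0,0,0,0,-0.0125,0,0,0,0,0,0,-0.0125,0,0,0,0,0,0,-0.0125,0,0,0,0,0,0,0,0,0,0,0,0,0,0,0,0,0,0,0,0,0,0,0,0,0,0,0,0,0,0,0,0,0,0,0,0,0,0,0]'
```

```text
time: 26.12
tool_pos: [0.5355, 0.0782, 0.097]
tcp_rot: [[0.0, 1.0, -0.0], [1.0, -0.0, 0.0], [0.0, -0.0, -1.0]]
wrist_force: [-0.4, 0.5, 3.9]
finger_gap: 0.0174
finger_force: 58.7
```

```bash
python3 -m jog '[0,0,-0.0125,0,0,0,0,0,0,-0.0125,0,0,0,0,0,0,0,0,0,0,0,0,0,0,0,0,0,0,0,0,0,0,0,0,0,0,0,0,0,0,0,0,0,0,0,0,0,0,0,0,0,0,0,0,0,0,0,0,0,0,0,0,0,0,0,0,0,0,0,0]'
```

```text
time: 26.95
tool_pos: [0.5355, 0.0782, 0.095]
tcp_rot: [[0.0, 1.0, -0.0], [1.0, -0.0, -0.0], [-0.0, -0.0, -1.0]]
wrist_force: [-0.1, -0.4, 3.5]
finger_gap: 0.0177
finger_force: 58.7
```

```bash
python3 -m jog '[0,0,-0.0125,0,0,0,0,0,0,-0.0125,0,0,0,0,0,0,0,0,0,0,0,0,0,0,0,0,0,0,0,0,0,0,0,0,0,0,0,0,0,0,0,0,0,0,0,0,0,0,0,0,0,0,0,0,0,0,0,0,0,0,0,0,0,0,0,0,0,0,0,0]'
```

```text
time: 27.78
tool_pos: [0.5356, 0.0782, 0.0936]
tcp_rot: [[-0.0, 1.0, -0.0], [1.0, 0.0, -0.0], [-0.0, -0.0, -1.0]]
wrist_force: [-2.5, -0.7, 8.1]
finger_gap: 0.0175
finger_force: 59.1
```

```bash
python3 -m jog '[0,0,-0.008,0,0,0,0,0,0,0,0,0,0,0,0,0,0,0,0,0,0,0,0,0,0,0,0,0,0,0,0,0,0,0,0,0,0,0,0,0,0,0,0,0,0,0,0,0,0,0,0,0,0,0,0,0,0,0,0,0,0,0,0,0,0,0,0,0,0,0]'
```

```text
time: 28.62
tool_pos: [0.5357, 0.0782, 0.0937]
tcp_rot: [[-0.0, 1.0, -0.001], [1.0, 0.0, -0.0], [-0.0, -0.001, -1.0]]
wrist_force: [-4.1, 0.3, 12.1]
finger_gap: 0.0175
finger_force: 59.7
```

```bash
python3 -m jog '[0,0,-0.007,0,0,0,0,0,0,0,0,0,0,0,0,0,0,0,0,0,0,0,0,0,0,0,0,0,0,0,0,0,0,0,0,0,0,0,0,0,0,0,0,0,0,0,0,0,0,0,0,0,0,0,0,0,0,0,0,0,0,0,0,0,0,0,0,0,0,0]'
```

```text
time: 29.45
tool_pos: [0.5357, 0.0782, 0.0937]
tcp_rot: [[-0.0, 1.0, -0.001], [1.0, 0.0, -0.0], [-0.0, -0.001, -1.0]]
wrist_force: [-7.2, -0.3, 15.8]
finger_gap: 0.0169
finger_force: 60.2
```

```bash
python3 -m jog '[-0.005,0,0.012,0,0,0,0,0,0,0,0,0,0,0,0,0,0,0,0,0,0.5,0,0,0,0,0,0,0.5,0,0,0,0,0,0,0.5,0,0,0,0,0,0,0.5,0,0,0,0,0,0,0.5,0,0,0.05,0,0,0,0.5,0,0,0.15,0,0,0,0.5,0,0,0.3,0,0,0,0.5]'
python3 -m jog '[0,0,0.3,0,0,0,0.5,0,0,0.3,0,0,0,0.5,0,0,0.3,0,0,0,0.5,0,0,0.3,0,0,0,0.5,-0.4,0,0,0,0,0,0.5,-0.4,0,0,0,0,0,0.5,0,0,0,0,0,0,0.5,0,0,0,0,0,0,0.5,0,0,0,0,0,0,0.5,0,0,0,0,0,0,0.5]'
python3 - <<'E'
from h import *
np.set_printoptions(precision=4,suppress=True)
f=lambda im,r,c,h,w:cv2.resize(im[r:r+h,c:c+w,::-1],(400,400),interpolation=cv2.INTER_CUBIC)
T,_=imaging.snapshot("top");S,D=imaging.snapshot("side")
cv2.imwrite("pics/end.png",np.hstack([f(T,185,280,70,70),f(S,165,260,80,80)]))
for c in("top","side"):
  for q,z in(("pin_grip",.107),("pin_collar",.08)):
    for r in imaging.pinpoint(c,q)[:3]: print(c,q,np.round(r["at"],1),round(r["score"],2),ray(c,r["at"],z))
E
```

```text
time: 30.28
tool_pos: [0.5331, 0.0783, 0.1312]
tcp_rot: [[0.0, 1.0, -0.006], [1.0, -0.0, 0.0], [0.0, -0.006, -1.0]]
wrist_force: [0.5, -0.1, -0.1]
finger_gap: 0.0428
finger_force: 0.0
time: 31.12
tool_pos: [0.4722, 0.0781, 0.2298]
tcp_rot: [[0.0, 1.0, 0.002], [1.0, -0.0, -0.0], [-0.0, 0.002, -1.0]]
wrist_force: [0.2, -0.1, -0.1]
finger_gap: 0.0431
finger_force: 0.0
top pin_grip [199.2 431.9] 0.66 [ 0.5917 -0.2881  0.107 ]
top pin_grip [245.3 395.5] 0.55 [ 0.4582 -0.183   0.107 ]
top pin_grip [150.8 253.4] 0.15 [0.7261 0.2314 0.107 ]
top pin_collar [205.  438.8] 0.83 [ 0.5784 -0.3156  0.08  ]
top pin_collar [242.5 396.2] 0.4 [ 0.4666 -0.1901  0.08  ]
side pin_grip [301.  427.5] 0.76 [ 0.557  -0.3331  0.107 ]
side pin_grip [199.2 293.1] 0.6 [0.5304 0.0751 0.107 ]
side pin_grip [298.8 352. ] 0.44 [ 0.4441 -0.2246  0.107 ]
side pin_collar [313.1 429.9] 0.85 [ 0.5537 -0.3487  0.08  ]
side pin_collar [296.4 345.3] 0.67 [ 0.4485 -0.2021  0.08  ]
side pin_collar [204.3 293.4] 0.49 [0.5338 0.0804 0.08  ]
```

View pics/end.png

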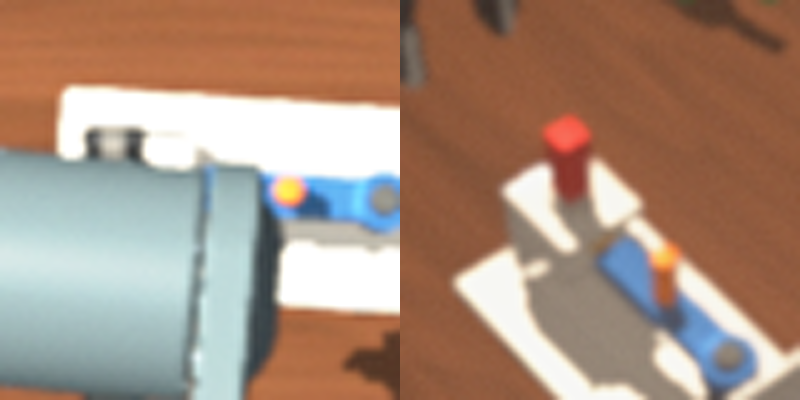

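The side view shows the pin upright in the eye, with the red handle at crop (570,160) and its foot on the plate at (570,200). The lever is in line and the gripper is clear.

```bash
python3 -c "
from workcell import env; print(env.close_job())"
```

```text
the job is handed in; nothing more can be done
None
```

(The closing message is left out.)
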